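# Push a board home in the squaring jig

### The job

With the fingertips, push the pale board along the table into the corner of the dark wooden squaring jig, so that its long side lies flush against the fence and its left end is fully home against the end stop. Only slide it: do not pick it up or tip it. Leave the other things where they are and finish with the hand clear.

Things in the scene. Friction and masses are not known exactly. Their poses are not given: they have to be found in the camera images.
- board_center (a point): centre (half-way up) of the pale sawn pine board that lies flat in front of the jig: 45x140x19 mm, about 70 g, loose. Its own x runs across its width, y along its length, z up
- squaring_jig: dark hardwood squaring jig fixed to the table: an L of two strips 22 mm high (26 with the steel brace at the corner). Origin: inner corner of the L, at table height. Far strip (fence, 26 mm thick): face in the jig's plane x = 0, from y = +30 to -220 mm. Left strip (end stop, 30 mm thick): face in the plane y = 0, from x = -6 to -46 mm. x points away from the robot, z up; yaw varies
- home (a point): where the board's centre is when home in the jig: x = -22.5, y = -70, z = 9.5 mm in the jig's frame, same axes; a home board's length lies along y. The board's centre starts 50 to 105 mm nearer the robot than this (along the jig's x) and 20 to 100 mm to its right (along -y), turned up to 0.4 rad either way
- spare_offcut: sawn wooden offcut, 42x125x16 mm, thinner and a little shorter than the board; bystander, on the right of the work. Origin under its centre, on the table
- cork_block: sanding block, 60x100x34 mm; bystander on the right. Origin under its centre, on the table
- tape_rule: yellow tape measure, 35x107x64 mm; bystander on the right. Origin under its centre, on the table
- driver: screwdriver with yellow handle, 211 mm long; bystander on the left. Origin under its centre, on the table
- wood_chisel: chisel with wooden handle, 277 mm long; bystander on the left. Origin under its centre, on the table
- glue: yellow glue bottle with red nozzle standing upright, 60 mm across and 176 mm tall; bystander on the left, behind the jig's end. Origin under its centre, on the table
- board: the same pale board, its origin under its centre at table height
There are look-alikes about, which are no part of the job. What is shaped like the board but pink is not meant.

How it is judged (in metres and radians):
At the end, for the whole second after the job is handed in: The board lies flat on the table at rest, its centre within 3 mm of touching the fence and within 3 mm of touching the end stop, its length parallel to the fence within 0.03 rad (x of board_center in the frame of squaring_jig between -0.0255 and -0.019 m and y of board_center in the frame of squaring_jig between -0.073 and -0.066 m and angle between the y axis of board_center and the y axis of squaring_jig, either way round below 0.03 rad and height (world z) of board_center below 0.0125 m and angle between board_center's own z axis and vertical below 0.06 rad and linear speed of board below 0.01 m/s).
It fails at once if the board is lifted 8 mm or more off the table, or tipped by more than 0.2 rad (height (world z) of board_center above 0.0175 m or angle between board_center's own z axis and vertical above 0.2 rad).
It fails at once if another thing on the table (offcut, sanding block, tape measure, screwdriver, chisel or glue bottle) is moved by more than 25 mm (distance of any of spare_offcut, cork_block, tape_rule, driver, wood_chisel, glue from where it was at the start of the episode above 0.025 m).
It also fails if it takes over 53 s, if anything falls off the work surface, if the arm or the gripper's body presses on something with over 40 N, if the wrist force passes 120 N, or if a joint passes its speed limit or range.

### The arm

A 6-joint arm with a two-finger parallel gripper is mounted at the origin on a cart in front of the work surface, level with it; the furniture and walls round the work are solid. World frame = base frame: x ahead of the robot, y to its left, z up, the work surface at z = 0. Lengths are in mm, angles in rad, forces in N, time in s.
With the tool pointing down it reaches from about 425 to 1125 mm from the base axis. Payload 14.9 kg.
Tool frame: the origin (TCP) lies between the finger pads; the fingertips stand 17 mm ahead of it and the grasp point (between the pads) lies 2 mm behind it (ctrl.tip_reach is the distance from the TCP to the fingertips, in mm); z points along the fingers, y is the line along which they close (so a half turn about z gives the same grasp; the last joint's range is limited). The gripper opens to 91 mm and grips with 3 to 60 N. Pads are 32 mm wide; open, the fingers measure 118 mm over their backs; the gripper's body (76 mm by 178 mm) begins 60 mm behind the grasp point.
Start: joints at [-1.197, 0.379, 1.734, -0, 1.028, -0.033], TCP at [276.968, -642.889, 230.932] pointing down, gripper open.
Joint ranges: [-2.77, 2.77], [-0.74, 2.19], [0, 2.66], [-1.06, 4.2], [0.31, 2.87], [-3.08, 3.08]. Speed limits (rad/s): [1.89, 1.89, 2.39, 3.14, 3.14, 3.14].

### API

Orientations are given as a unit quaternion [x, y, z, w].
In Python, from station import ctrl, eyes gives the robot as it stands.
- The arm moves only by the tool step_arm, never from a script. Its argument "rows" is a list of rows, each a list of 3 entries, a list of its own where there are three numbers: the turn, a rotation vector about the world's x, y, z in degrees, then the shift along the world's x, y, z in m, then the opening, from -1 (shut) to 1 (fully open), so that 0 is half open. A call has 1 to 20 rows; each row is the pose to reach, as a shift and turn from the pose commanded when the call began; what a row does not reach only later rows make up. A row lasts 1/8 s, in which the tool goes at most 62.5 mm and 10.7 degrees, less where a joint would pass 70% of its speed; a pose out of reach is approached as far as the arm can. A call with a gripper value outside its range is refused whole. The fingers move at their own pace and stop on an object; "grip_force" is the grip in N (left out, the last holds). Time passes only in rows, so rows that repeat a pose let the fingers close. It gives the time, the measured TCP pose, the force, the opening and the grip force at its end, in the units of the state.
- ctrl.state(): the state, without advancing time (a new reading comes with each control period).
- eyes.snapshot(name): name is "scene" or "top"; returns a dict with "img" (420x560x3 uint8, red, green, blue), "fx", "fy", "cx", "cy" (pixels), "R" (3x3) and "t" (3): a world point X has camera coordinates R X + t. Camera axes: x right, y down, z forward; pixel columns grow to the right and rows downward; lengths in mm; the calibration is good to about 2 mm. A picture is of the moment at which its call begins. There is no depth.
- ctrl.finish_job(): hands the job in; it is judged then, once.
The state is a dict: "clock": time; "joint_pos": joint angles; "dq": joint speeds; "tau": joint torques, N m; "tcp_pos": TCP position; "eef_rot": TCP orientation; "wrist_force": force on the tool from outside, world axes, zero at the start; "wrist_torque": the same for the moment, N m; "gripper_width": finger opening in mm; "gripper_force": force on a finger pad.
Only numpy, scipy, OpenCV 4.12 (cv2) and the standard library are available. Lean on these libraries where they do the work, as an engineer would, in place of code of your own. Each camera call takes 0.05 s, during which the arm holds its last target. There are 200 camera calls.

## Working session

There is one attempt and no reset: what is moved stays moved. The work goes in short steps, Python scripts to look and compute and a tool call to move; the robot and the scene stay as the last step left them, time stands still between calls to the robot, and variables do not carry over. Pictures are saved under pics/ and viewed, at most 10 in all, crops included, and the job is handed in when it is done.

Besides the shell and the picture viewer there is one more tool, called after ">>>" in YAML: its name, and indented under it one key for each argument. step_arm: Moves the arm, as the interface text tells. Its arguments: {"type":"object","properties":{"rows":{"type":"array"},"grip_force":{"type":"number"}},"required":["rows"]}

```bash
mkdir -p pics
cat > h.py <<'E'
import numpy as np, cv2
from station import ctrl, eyes
def snap(n,f=None):
    s=eyes.snapshot(n)
    if f: cv2.imwrite('pics/'+f,cv2.cvtColor(s['img'],cv2.COLOR_RGB2BGR))
    return s
def ray(s,u,v,z):
    R=np.array(s['R']);t=np.array(s['t']).ravel()
    d=R.T@np.array([(u-s['cx'])/s['fx'],(v-s['cy'])/s['fy'],1]);c=-R.T@t
    return c+d*(z-c[2])/d[2]
E
python3 - <<'E'
from h import *
for n in('top','scene'):
    s=snap(n,n+'1.png');R=np.array(s['R']);print(n,-R.T@np.array(s['t']).ravel(),R.round(2).tolist(),s['fx'])
print(ctrl.state())
E
```

```text
top [ 4.75805658e+02 -8.36509719e-01  1.22894177e+03] [[0.02, -1.0, 0.01], [-1.0, -0.02, -0.07], [0.08, -0.01, -1.0]] 430.8288404239096
scene [-627.58044694  905.42327676  706.13836429] [[-0.6, -0.8, 0.02], [-0.33, 0.22, -0.92], [0.73, -0.56, -0.4]] 531.7971350807275
{'clock': 0.1, 'joint_pos': array([-1.19730180e+00,  3.79344070e-01,  1.73469641e+00, -1.43920679e-05,
        1.02851224e+00, -3.32831349e-02]), 'dq': array([ 0.00131477, -0.00188707, -0.00274145,  0.00099967, -0.0016857 ,
        0.0015352 ]), 'tau': array([ 2.53149148e-03, -7.65024877e+01, -4.35296381e+01,  6.52011344e-02,
        3.97362630e-02, -9.73796617e-07]), 'tcp_pos': array([ 276.8400145 , -642.57516241,  230.37513326]), 'eef_rot': array([ 9.79386831e-01,  2.01993080e-01, -8.73356852e-05, -4.72059489e-04]), 'wrist_force': array([-0.60891778,  0.492227  ,  0.35006508]), 'wrist_torque': array([-0.00355923,  0.00534942, -0.05835171]), 'gripper_force': 0.0, 'gripper_width': 90.9527707457423}
```

View pics/top1.png

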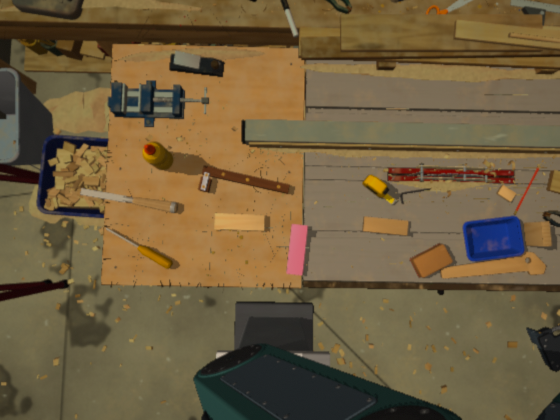

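View pics/scene1.png

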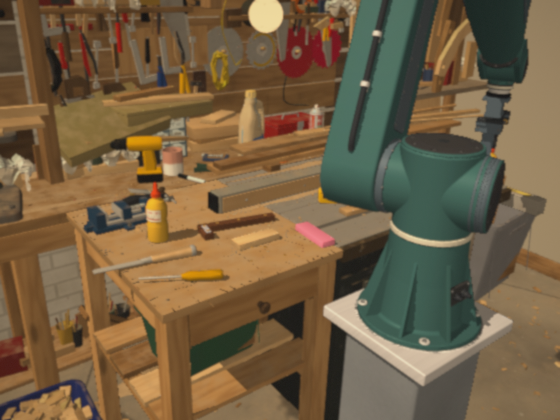

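The top view shows the pale board around (240,222), the jig's fence running (205,170)–(292,190) with the end stop near (205,182), and a pink decoy at (298,250). The scene view shows the same layout.

```bash
cat >> h.py <<'E'
def crop(s,f,x0,y0,w,h,k):
    cv2.imwrite('pics/'+f,cv2.cvtColor(cv2.resize(s['img'][y0:y0+h,x0:x0+w],None,fx=k,fy=k,interpolation=cv2.INTER_CUBIC),cv2.COLOR_RGB2BGR))
def board(s):
    # bright pale board on orange table: rect of the mask
    im=s['img'].astype(int);x0,y0,x1,y1=195,160,320,262
    g=cv2.cvtColor(s['img'],cv2.COLOR_RGB2LAB)
    return g[y0:y1,x0:x1]
E
python3 - <<'E'
from h import *
s=snap('top');crop(s,'c1.png',190,155,126,95,6)
for p in [(240,222),(220,222),(260,222),(240,205),(240,240),(298,250),(250,181),(222,175),(206,182)]:
    print(p,s['img'][p[1],p[0]],cv2.cvtColor(s['img'],cv2.COLOR_RGB2LAB)[p[1],p[0]])
E
```

```text
(240, 222) [208 156  89] [173 140 170]
(220, 222) [208 164  95] [179 136 170]
(260, 222) [192 144  79] [161 139 169]
(240, 205) [166 120  62] [138 140 166]
(240, 240) [166 118  60] [136 140 167]
(298, 250) [209 105 118] [146 170 140]
(250, 181) [91 51 23] [ 66 143 153]
(222, 175) [127  83  31] [100 141 165]
(206, 182) [169 158 149] [168 130 134]
```

View pics/c1.png

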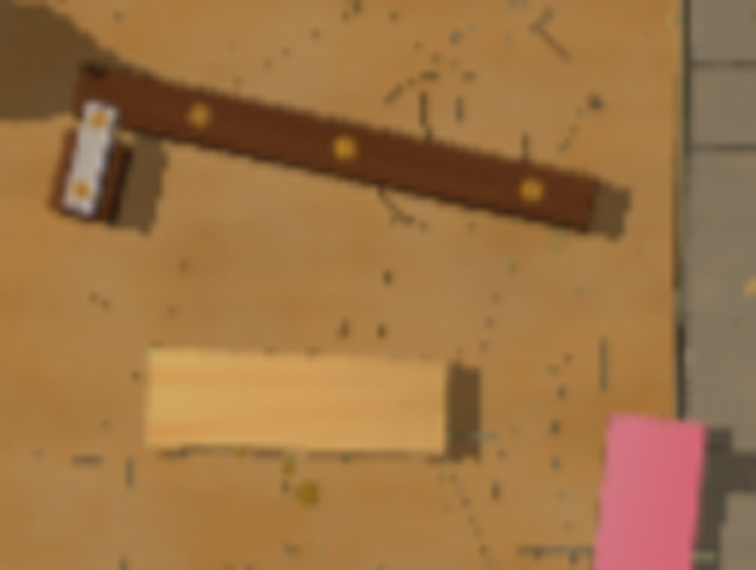

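```bash
cat >> h.py <<'E'
def world(s,q,z): return np.array([ray(s,u,v,z)[:2] for u,v in q])
def boardpose(s,x0=195,y0=165,x1=291,y1=250):
    L=cv2.cvtColor(cv2.resize(s['img'],None,fx=4,fy=4,interpolation=cv2.INTER_CUBIC),cv2.COLOR_RGB2LAB)
    m=((L[...,0]>150)&(L[...,2]>155)).astype(np.uint8); z=np.zeros_like(m); z[4*y0:4*y1,4*x0:4*x1]=m[4*y0:4*y1,4*x0:4*x1]
    z=cv2.morphologyEx(z,cv2.MORPH_OPEN,np.ones((9,9),np.uint8))
    c=max(cv2.findContours(z,0,2)[0],key=cv2.contourArea)
    q=(cv2.boxPoints(cv2.minAreaRect(c))+.5)/4-.5
    w=world(s,q,19).astype(np.float32);(cx,cy),(a,b),t=cv2.minAreaRect(w)
    e=w[1]-w[0] if np.linalg.norm(w[1]-w[0])>np.linalg.norm(w[2]-w[1]) else w[2]-w[1]
    e=e*np.sign(e[1])
    return np.array([cx,cy]),np.arctan2(-e[0],e[1]),(a,b)   # yaw of board y from world y
def jig(s):
    L=cv2.cvtColor(cv2.resize(s['img'],None,fx=4,fy=4,interpolation=cv2.INTER_CUBIC),cv2.COLOR_RGB2LAB)
    pts=[]
    for u in range(226,284,3):   # front edge of fence: last dark row, going down from fence middle
        v=int(4*(176+(u-222)*0.222)); col=L[:,4*u+2,0].astype(int)
        while col[v]<105 : v+=1
        pts.append((u,(v+.0)/4-.5))
    w=world(s,pts,0).astype(np.float32)
    vx,vy,x,y=cv2.fitLine(w,cv2.DIST_HUBER,0,.01,.01).ravel()
    d=np.array([vx,vy])*np.sign(vy); r=(w-[x,y])@np.array([d[1],-d[0]])
    return np.array([x,y]),np.arctan2(-d[0],d[1]),r
E
python3 - <<'E'
from h import *
s=snap('top');print(boardpose(s))
p,yaw,r=jig(s);print(p,yaw,r.round(1))
# crop picks
P=lambda u,v,z:ray(s,190+u/6-.5,155+v/6-.5,z)[:2]
ex=np.array([np.cos(yaw),np.sin(yaw)]);ey=np.array([-ex[1],ex[0]])
tops=dict(fl=P(88,65,22),fr=P(600,178,22),frb=P(590,232,0),stop_r1=P(132,150,22),stop_r2=P(120,215,22),stop_l=P(52,210,22))
for k,v in tops.items(): print(k,v.round(1),((v-p)@ex).round(1),(v@ey).round(1))
print(p@ey)
E
```

```text
(array([515.59112549, 103.47424316]), np.float32(-0.010848257), (139.71780395507812, 47.02170944213867))
[618.3725   70.41671] -0.20452794 [ 0.1 -0.1 -0.3  0.2  0.  -0.2  0.3  0.1 -0.  -3.   0.3  0.1  0.6  0.4
 -0.5  0.  -0.2 -0.3  0.2 -0. ]
fl [671.2 203.9] 24.6 336.0
fr [622.7 -37.8] 26.2 89.5
frb [599.3 -34.1] 2.6 88.3
stop_r1 [631.4 182. ] -9.9 306.5
stop_r2 [600.7 186.7] -40.9 304.8
stop_l [602.4 218.5] -45.7 336.3
194.54355
```

The crop shows the board's long side nearly along world y, and the fence turned about 0.2 rad. The jig corner is at about (641,180), home at about (605,116), and the board at (516,103). I'll go in behind the board with the fingers open along its length.

>>> step_arm:
  rows:
    - [[0,0,0],[0.06,0.06,0],1]
    - [[0,0,0],[0.1,0.12,0],1]
    - [[0,0,0],[0.14,0.18,0],1]
    - [[0,0,-5],[0.17,0.24,0],1]
    - [[0,0,-10],[0.2,0.3,0],1]
    - [[0,0,-15],[0.21,0.36,0],1]
    - [[0,0,-20],[0.215,0.42,0],1]
    - [[0,0,-24],[0.215,0.48,0],1]
    - [[0,0,-24],[0.21,0.54,0],1]
    - [[0,0,-24],[0.205,0.6,0],1]
    - [[0,0,-24],[0.2,0.66,0],1]
    - [[0,0,-24],[0.19,0.72,0],1]
    - [[0,0,-24],[0.185,0.746,0],1]
    - [[0,0,-24],[0.185,0.746,-0.05],1]
    - [[0,0,-24],[0.185,0.746,-0.1],1]
    - [[0,0,-24],[0.185,0.746,-0.14],1]
    - [[0,0,-24],[0.185,0.746,-0.16],1]
    - [[0,0,-24],[0.185,0.746,-0.16],1]

```text
clock: 2.45
tcp_pos: [461.0, 103.0, 69.8]
eef_rot: [1.0, -0.006, -0.001, 0.0]
wrist_force: [0.7, -0.7, 0.1]
gripper_width: 91.2
gripper_force: 0.0
```

>>> step_arm:
  rows:
    - [[0,0,0],[0,0,-0.025],1]
    - [[0,0,0],[0,0,-0.048],1]
    - [[0,0,0],[0.005,0,-0.048],1]
    - [[0,0,0],[0.012,0,-0.048],1]
    - [[0,0,0],[0.018,0,-0.048],1]
    - [[0,0,0],[0.024,0,-0.048],1]
    - [[0,0,-1],[0.03,-0.001,-0.048],1]
    - [[0,0,-2],[0.036,-0.001,-0.048],1]
    - [[0,0,-3],[0.042,-0.002,-0.048],1]
    - [[0,0,-4],[0.048,-0.003,-0.048],1]
    - [[0,0,-5],[0.054,-0.003,-0.048],1]
    - [[0,0,-6.5],[0.06,-0.004,-0.048],1]
    - [[0,0,-8],[0.066,-0.004,-0.048],1]
    - [[0,0,-9],[0.072,-0.005,-0.048],1]
    - [[0,0,-10],[0.078,-0.006,-0.048],1]
    - [[0,0,-11],[0.084,-0.007,-0.048],1]
    - [[0,0,-11],[0.088,-0.007,-0.048],1]
    - [[0,0,-11],[0.088,-0.007,-0.048],1]

```text
clock: 4.7
tcp_pos: [550.3, 96.1, 23.0]
eef_rot: [0.995, -0.102, 0.0, -0.0]
wrist_force: [0.4, -0.3, 0.1]
gripper_width: 91.4
gripper_force: 0.0
```

Run:
```python
from h import *
s=snap('top');crop(s,'c2.png',190,155,126,95,6);snap('scene','s2.png');st=ctrl.state();print(st['tcp_pos'],st['wrist_force'])
```

```text
[549.91152049  96.12753887  22.93299175] [-0.63686443 -0.67013594  0.1901384 ]
```

View pics/c2.png

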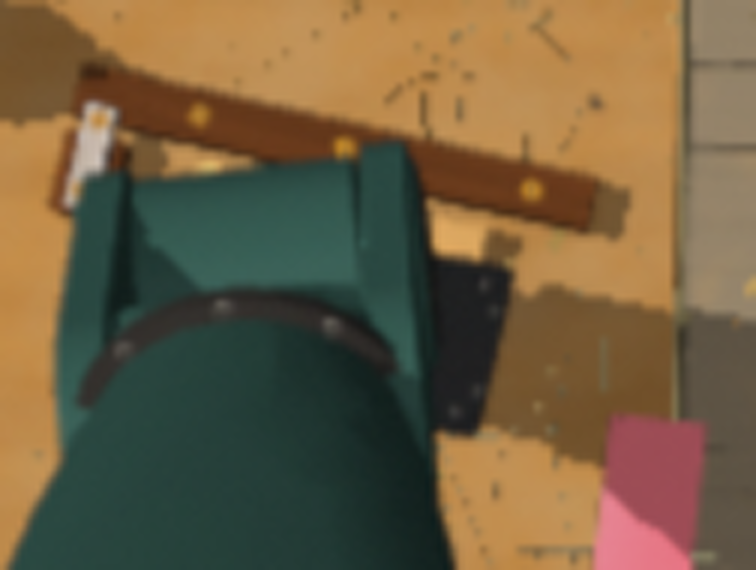

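The hand covers most of the board, but its ends show at (210,165) and (465,240) in the crop, close and parallel to the fence. I'll go on gently to contact.

>>> step_arm:
  rows:
    - [[0,0,-0.5],[0.003,-0.0005,0],1]
    - [[0,0,-0.5],[0.006,-0.001,0],1]
    - [[0,0,-0.5],[0.008,-0.0015,0],1]
    - [[0,0,-0.5],[0.0095,-0.002,0],1]
    - [[0,0,-0.5],[0.0095,-0.002,0],1]

```text
clock: 5.42
tcp_pos: [557.9, 94.2, 22.6]
eef_rot: [0.994, -0.106, -0.002, 0.0]
wrist_force: [-9.8, 3.4, 7.9]
gripper_width: 91.0
gripper_force: 5.3
```

>>> step_arm:
  rows:
    - [[0,0,0],[0.0015,0,0],1]
    - [[0,0,0],[0.0015,0,0],1]

```text
clock: 5.68
tcp_pos: [558.1, 94.2, 22.4]
eef_rot: [0.994, -0.106, -0.003, 0.001]
wrist_force: [-17.5, 4.1, 13.7]
gripper_width: 91.1
gripper_force: 8.8
```

>>> step_arm:
  rows:
    - [[0,0,0],[-0.008,0.0015,0],1]
    - [[0,0,0],[-0.02,0.004,0],1]
    - [[0,0,0],[-0.02,0.004,0.05],1]
    - [[0,0,0],[-0.02,-0.02,0.1],0]
    - [[0,0,0],[-0.02,-0.07,0.12],-1]
    - [[0,0,0],[-0.02,-0.13,0.12],-1]
    - [[0,0,0],[-0.02,-0.19,0.12],-1]
    - [[0,0,0],[-0.02,-0.24,0.12],-1]
    - [[0,0,0],[-0.02,-0.26,0.12],-1]
    - [[0,0,0],[-0.02,-0.26,0.12],-1]

```text
clock: 6.92
tcp_pos: [540.7, -166.3, 142.8]
eef_rot: [0.994, -0.107, -0.0, -0.0]
wrist_force: [-0.3, 0.5, -0.2]
gripper_width: 24.4
gripper_force: 0.0
```

Run:
```python
from h import *
s=snap('top');crop(s,'c3.png',190,155,126,95,6)
st=ctrl.state();print(st['tcp_pos'],st['eef_rot'],st['gripper_width'])
c,y,d=boardpose(s);print(c,y,d)
a=.2045;ex=np.array([np.cos(a),-np.sin(a)]);ey=np.array([np.sin(a),np.cos(a)])
q=c-[641.1,180.1];print('jig',q@ex,q@ey)
```

```text
[ 540.70211793 -165.32815923  142.74226041] [ 9.94315686e-01 -1.06471958e-01 -1.56597051e-04 -1.22426941e-04] 20.23765721323461
[535.11425781  92.87679291] 0.020665685 (196.34474182128906, 270.13037109375)
jig -86.06419981976063 -106.92903680424321
```

View pics/c3.png

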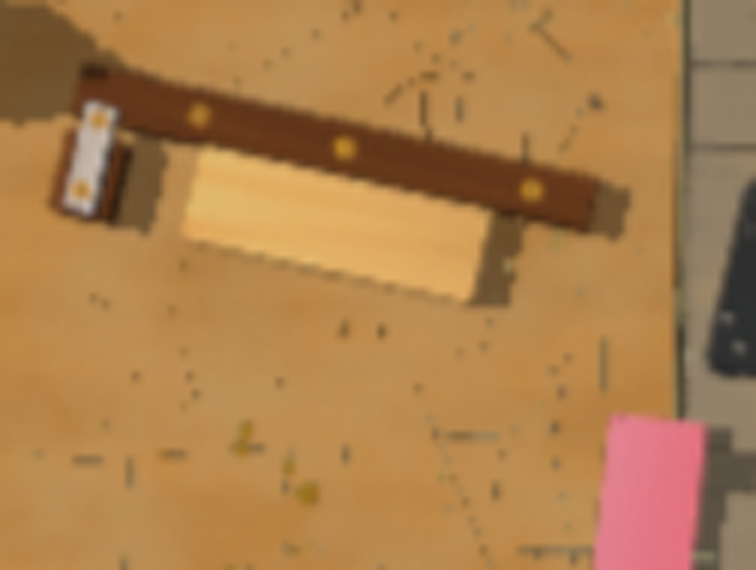

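The crop shows the board flush along the fence, running from (205,148) to (492,210). There's a gap of about 32 mm between its left end and the stop. Next I'll push its right end with closed fingers.

>>> step_arm:
  rows:
    - [[0,0,0.5],[0.01,0.05,0],-1]
    - [[0,0,0.5],[0.024,0.1,0],-1]
    - [[0,0,0.5],[0.038,0.15,0],-1]
    - [[0,0,0.5],[0.038,0.154,-0.03],-1]
    - [[0,0,0.5],[0.038,0.154,-0.08],-1]
    - [[0,0,0.5],[0.038,0.154,-0.11],-1]
    - [[0,0,0.5],[0.038,0.154,-0.12],-1]
    - [[0,0,0.5],[0.039,0.159,-0.12],-1]
    - [[0,0,0.5],[0.04,0.164,-0.12],-1]
    - [[0,0,0.5],[0.041,0.168,-0.12],-1]
    - [[0,0,0.5],[0.042,0.172,-0.12],-1]
    - [[0,0,0.5],[0.043,0.1775,-0.12],-1]
    - [[0,0,0.5],[0.044,0.1835,-0.12],-1]
    - [[0,0,0.5],[0.0455,0.189,-0.12],-1]
    - [[0,0,0.5],[0.0455,0.189,-0.12],-1]

```text
clock: 8.85
tcp_pos: [586.5, 23.5, 22.9]
eef_rot: [0.995, -0.102, -0.0, -0.0]
wrist_force: [0.0, -1.3, 0.6]
gripper_width: 0.3
gripper_force: 0.0
```

>>> step_arm:
  rows:
    - [[0,0,0],[0.0005,0.003,0],-1]
    - [[0,0,0],[0.001,0.006,0],-1]
    - [[0,0,0],[0.0015,0.008,0],-1]
    - [[0,0,0],[0.002,0.01,0],-1]
    - [[0,0,0],[0.002,0.01,0],-1]

```text
clock: 9.48
tcp_pos: [588.5, 33.2, 23.0]
eef_rot: [0.995, -0.102, 0.0, -0.0]
wrist_force: [-0.2, -0.3, -0.1]
gripper_width: -0.1
gripper_force: 0.0
```

>>> step_arm:
  rows:
    - [[0,0,0],[0.0005,0.002,0],-1]
    - [[0,0,0],[0.001,0.004,0],-1]
    - [[0,0,0],[0.001,0.004,0],-1]

```text
clock: 9.85
tcp_pos: [589.5, 37.3, 22.9]
eef_rot: [0.995, -0.102, 0.0, -0.0]
wrist_force: [0.6, 0.4, -0.8]
gripper_width: 0.3
gripper_force: 0.0
```

>>> step_arm:
  rows:
    - [[0,0,0],[0.0005,0.002,0],-1]
    - [[0,0,0],[0.001,0.004,0],-1]
    - [[0,0,0],[0.001,0.004,0],-1]

```text
clock: 10.22
tcp_pos: [590.4, 40.9, 22.9]
eef_rot: [0.995, -0.102, -0.0, 0.0]
wrist_force: [0.2, -4.1, 0.3]
gripper_width: 0.5
gripper_force: 2.2
```

Run:
```python
from h import *
s=snap('top');crop(s,'c4.png',190,155,126,95,6)
```

```text
(no output)
```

View pics/c4.png

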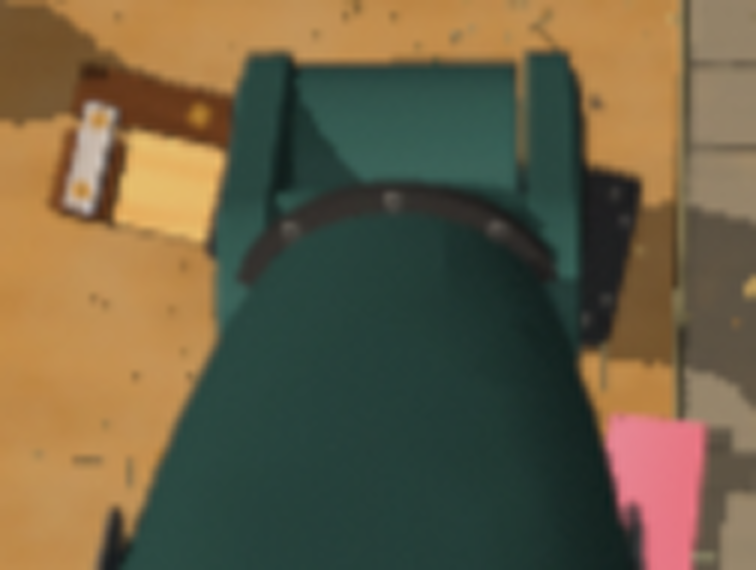

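The crop shows the board's left end at (130,130)–(113,220), right up against the stop, and the force is starting to rise. One more small press, then I'll back off and check.

>>> step_arm:
  rows:
    - [[0,0,0],[0.0003,0.0015,0],-1]
    - [[0,0,0],[0.0003,0.0015,0],-1]

```text
clock: 10.52
tcp_pos: [590.5, 41.2, 22.9]
eef_rot: [0.995, -0.102, -0.0, 0.001]
wrist_force: [-2.3, -20.0, 3.5]
gripper_width: 0.4
gripper_force: 10.5
```

>>> step_arm:
  rows:
    - [[0,0,0],[-0.002,-0.01,0],-1]
    - [[0,0,0],[-0.004,-0.02,0],-1]
    - [[0,0,0],[-0.004,-0.02,0.05],-1]
    - [[0,0,0],[-0.004,-0.03,0.1],-1]
    - [[0,0,0],[-0.04,-0.08,0.12],-1]
    - [[0,0,0],[-0.06,-0.14,0.12],-1]
    - [[0,0,0],[-0.06,-0.19,0.12],-1]
    - [[0,0,0],[-0.06,-0.21,0.12],-1]
    - [[0,0,0],[-0.06,-0.21,0.12],-1]

```text
clock: 11.65
tcp_pos: [530.7, -168.3, 142.9]
eef_rot: [0.995, -0.103, 0.0, -0.0]
wrist_force: [-0.6, -0.2, 0.6]
gripper_width: 0.1
gripper_force: 0.0
```

Run:
```python
from h import *
s=snap('top');crop(s,'c5.png',198,163,78,58,10)
```

```text
(no output)
```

View pics/c5.png

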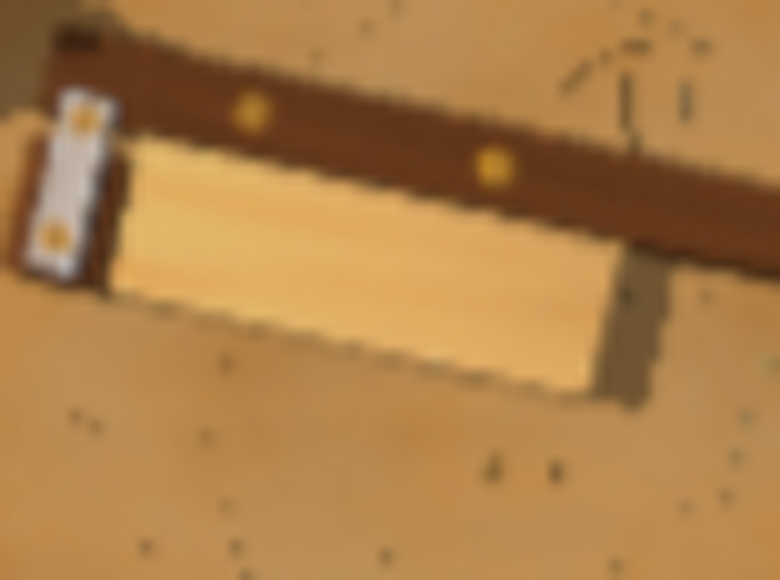

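The crop shows the board's upper edge at (140,135)–(620,240), touching the fence. The visible fence width is 25–26 mm at both ends, and the edge slopes agree to about 0.005 rad. The left end is against the stop with no gap, and the hand is clear.

```bash
python3 -c "
from station import ctrl
print(ctrl.finish_job())"
```

```text
the job is handed in; nothing more can be done
None
```

I pushed the board home in the jig and handed the job in: the last picture shows its long side flush with the fence and its left end against the stop, with the hand clear; the judge's result was not returned.

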